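Roll the filament spool up the ramp onto the roller stand

ROBOT

A 7-joint arm with a two-finger parallel gripper is mounted at the origin on the work surface. World frame = base frame: x ahead of the robot, y to its left, z up, the work surface at z = 0. Lengths are in m, angles in rad, forces in N, time in s.
With the tool pointing down it reaches from about 0.4 to 0.875 m from the base axis. Payload 19.3 kg.
Tool frame: the origin (TCP) lies midway between the tips of the shut fingers; the grasp point (between the pads) lies 19 mm behind it; z points along the fingers, y is the line along which they close (so a half turn about z gives the same grasp; the last joint's range is limited). The gripper opens to 85 mm and grips with 20 to 120 N. Pads are 22 mm wide; open, the fingers measure 114 mm over their backs; the gripper's body (76 mm by 85 mm) begins 54 mm behind the grasp point. The pads swing forward as they close: fully open they stand 13 mm farther back than shut.
Start: joints at [-1.416, 0.521, -0.036, 1.599, 0.021, 1.021, -0.113], TCP at [0.139, 0.609, 0.231] pointing down, gripper open.
Joint ranges: [-2.91, 2.91], [-0.3, 2.13], [-1.5, 1.42], [0.17, 2.43], [-1.26, 4.41], [0.16, 1.93], [-2.52, 2.52]. Speed limits (rad/s): [1.89, 1.89, 2.39, 2.39, 3.01, 3.01, 3.01].

INTERFACE

Orientations are given as [roll, pitch, yaw] about the fixed x, y, z axes, in that order (R = Rz(yaw) Ry(pitch) Rx(roll)).
In Python, from workcell import bot gives the robot as it stands.
- The arm moves only by the tool move_arm, never from a script. Its argument "series" is a list of rows, each a list of 3 entries, a list of its own where there are three numbers: the shift along the tool's x, y, z in cm, then the turn, a rotation vector about the tool's x, y, z in rad, then the opening in per cent of the stroke, from 0 (shut) to 100 (fully open). A call has 1 to 20 rows; each row is the pose to reach, as a shift and turn from the pose commanded when the call began, along the tool's axes at that moment; what a row does not reach only later rows make up. A row lasts 1/12 s, in which the tool goes at most 41.7 mm and 7.16 degrees, less where a joint would pass 70% of its speed; a pose out of reach is approached as far as the arm can. A call with a gripper value outside its range is refused whole. The fingers move at their own pace and stop on an object; "squeeze" is the grip in N (left out, the last holds). Time passes only in rows, so rows that repeat a pose let the fingers close. It gives the time, the measured TCP pose, the force, the opening and the grip force at its end, in the units of the state.
- bot.observe(): the state, without advancing time (a new reading comes with each control period).
- bot.grab_frame(name): name is "side" or "top"; returns (picture, depth): 420x560x3 uint8, red, green, blue; 420x560 float32, m along the optical axis (not along the pixel's ray), 0 where there is no reading.
- bot.camera_params(name): a dict with "fovy" (degrees; the focal length in pixels is half the picture's height over the tangent of half this angle, whatever the lens; pixels are square), "cx", "cy" (the principal point, pixels), "R" (3x3) and "t" (3): a world point X has camera coordinates R X + t. Camera axes: x right, y down, z forward; pixel columns grow to the right and rows downward; lengths in m; the calibration is good to about 2 mm. A picture is of the moment at which its call begins. camera_params takes no time and is no camera call.
- bot.job_done(): hands the job in; it is judged then, once.
Trained networks look in the newest picture that a camera, given by its name, has taken for a name from the list of things; names that differ only in an ending like _2 or _b are one class to them, and where a whole thing is asked for, a point or a joint stands for the part that bears it (a point fixed in the world has none). Each returns a list of dicts, best first, with "conf" (0 to 1); they miss things now and then, are a little off and sometimes report something else, mostly with a low value. They report only what shows in the picture. A call takes as long as a camera call. They do not tell look-alikes from the thing itself.
- bot.find_in(camera, thing): "bbox" ([left, top, right, bottom] in pixels, round what is visible of it).
- bot.trace(camera, thing): "mask" (420x560 bool, what is visible of it) and "bbox" ([left, top, right, bottom] in pixels, round what is visible of it).
The state is a dict: "clock": time; "qpos": joint angles; "qd": joint speeds; "joint_efforts": joint torques, N m; "position": TCP position; "tool_rot": TCP orientation; "force": force on the tool from outside, world axes, zero at the start; "moment": the same for the moment, N m; "grip_width": finger opening in m; "finger_force": force on a finger pad.
Only numpy, scipy, OpenCV 4.12 (cv2) and the standard library are available. Lean on these libraries where they do the work, as an engineer would, in place of code of your own. Each camera call takes 0.05 s, during which the arm holds its last target. There are 200 camera calls.

TASK

With your fingertips, push the standing grey filament spool slowly up the ramp of the blue roller stand and over the front roller, so that it drops in between the two rollers at the top, in front of the rubber back stop. Keep pushing from behind all the way up the slope so that it never runs free or rolls back, and roll it there without taking hold of it or lifting it. Leave everything else on the cart where it is, and move clear once the spool sits still.

Things in the scene. Friction and masses are not known exactly. Their poses are not given: they have to be found in the camera images.
- spool: grey plastic filament spool standing on its rims, smooth, free to roll: two flanges 130 mm across, 4 mm thick, 56 mm wide overall, brown filament between them to 114 mm across; about 0.6 kg. Origin at its centre, 65 mm up; own y = rolling axis (x, z turn as it rolls; z starts upright). Starts on the cart top before the ramp's foot, square to it within 4 degrees, within 5 mm of its line
- stand: blue steel roller stand, fixed to the cart. Origin on the cart top, midway between its rollers; +x points up the ramp (the way to push), y along the rollers, z up. Two free-turning black rollers 20 mm across, 76 mm long, at x = -28 mm (front) and +28 mm (rear), axes 18 mm up. Side plates 44 mm high (99 mm beside the back stop), 86 mm apart over their outsides
- ramp: aluminium ramp plate of the stand, rising at 8 degrees, with 15 mm high side guides 76 mm apart. Origin mid-foot on the cart top, 228 mm before the stand's origin; x runs up the slope, z is square to its surface (z = 0). Ends at x = 200 mm on the front roller. A spool on it has its centre at z = 65 mm and rolls back down if let go. 16 mm high wings flare from its foot for 70 mm
- crest (a point): where the spool's centre is when it is right on top of the front roller (93 mm above the cart, 28 mm before the seat): once past this it drops forward by itself into the seat
- seat (a point): where the spool's centre is when it sits between the two rollers (87.6 mm above the cart)
- back_stop (a point): middle of the black rubber face of the upright back stop, 67 mm behind the seat (a seated spool clears it by 2 mm); the stop is 105 mm high
- desiccant_tub: bystander, loose, to be left alone: white desiccant tub with a shut flip-top lid, 95 mm across and 105 mm tall, standing. Origin under it, on the cart top
- tweezers: bystander, loose, to be left alone: stainless tweezers lying flat, 128 mm long, 9 mm thick. Origin under it, on the cart top
- hex_key_holder: bystander, loose, to be left alone: red aluminium hex key holder 26 x 70 x 40 mm with steel keys standing up to 70 mm high. Origin under it, on the cart top
- scraper: bystander, loose, to be left alone: blue plastic scraper lying flat, 145 mm long, up to 50 mm wide and 16 mm thick. Origin under it, on the cart top
- nozzle_jar: bystander, loose, to be left alone: small amber jar with a black lid, 50 mm across, 66 mm tall, standing. Origin under it, on the cart top
Not all that is in view belongs to the job. What is shaped like the spool but red, turquoise or yellow is not meant.

How it is judged:
On the way:
1. the fingers push the spool along the middle of the ramp, and it has rolled there (its z axis turned over 0.5 rad from upright) (x of spool in the frame of ramp between 0.06 and 0.17 m and contact force between the fingers and spool above 0.05 N and angle between the z axis of spool and the z axis of stand, either way round above 0.5 rad), for 0.2 s.
At the end, for the whole second after the job is handed in: The spool rests upright between the two rollers: its centre within 7 mm of the middle between them along the stand, within 12 mm across it and within 5 mm of its seated height, its axis parallel to the rollers within about 9 degrees, and still (under 20 mm/s and 0.4 rad/s) (x of spool in the frame of stand between -0.007 and 0.007 m and y of spool in the frame of stand between -0.012 and 0.012 m and z of spool in the frame of stand between 0.082 and 0.093 m and angle between the y axis of spool and the y axis of stand, either way round below 0.15 rad and linear speed of spool below 0.02 m/s and angular speed of spool below 0.4 rad/s); the robot touches nothing.
It fails at once if the spool runs free on the ramp: it moves there faster than 180 mm/s with no finger on it (a shove or a roll back) (x of spool in the frame of ramp between 0.012 and 0.18 m and contact force between each of the fingers, the arm and spool below 0.02 N and linear speed of spool above 0.18 m/s).
It fails at once if the spool is driven faster than 300 mm/s on the ramp (x of spool in the frame of ramp between 0.012 and 0.18 m and linear speed of spool above 0.3 m/s).
It fails at once if the spool is lifted more than 12 mm off the ramp, 15 mm off the cart top before it, or 15 mm above the top of its way over the front roller ((x of spool in the frame of ramp between 0.012 and 0.18 m and z of spool in the frame of ramp above 0.077 m) or (x of spool in the frame of ramp below 0.012 m and height (world z) of spool above 0.08 m) or height (world z) of spool above 0.108 m).
It fails at once if the fingers reach round the spool as for a grasp (grasp point inside its rim) (distance between the grasp point and spool below 0.06 m).
It fails at once if another thing on the cart is moved more than 15 mm (distance of any of desiccant_tub, tweezers, hex_key_holder, scraper, nozzle_jar from where it was at the start of the episode above 0.015 m).
It also fails if it takes over 38 s, if anything falls off the work surface, if the arm or the gripper's body presses on something with over 40 N, if the wrist force passes 120 N, or if a joint passes its speed limit or range.

## Working session

There is one attempt and no reset: what is moved stays moved. The work goes in short steps, Python scripts to look and compute and a tool call to move; the robot and the scene stay as the last step left them, time stands still between calls to the robot, and variables do not carry over. Pictures are saved under pics/ and viewed, at most 10 in all, crops included, and the job is handed in when it is done.

Besides the shell and the picture viewer there is one more tool, called after "Call:" as a command line: name --argument value ..., lists and objects as JSON in quotes. move_arm: Moves the arm, as the interface text tells. Its arguments: {"type":"object","properties":{"series":{"type":"array"},"squeeze":{"type":"number"}},"required":["series"]}

```bash
mkdir -p pics
python3 - <<'E'
from workcell import bot
import cv2,numpy as np
s=bot.observe();print({k:np.round(v,3) for k,v in s.items()})
ims=[]
for n in("top","side"):
    p,d=bot.grab_frame(n);ims.append(p)
    np.savez(f"{n}.npz",p=p,d=d)
    c=bot.camera_params(n);print(n,c)
    for th in("spool","stand","ramp","back_stop","desiccant_tub","hex_key_holder","tweezers","scraper","nozzle_jar"):
        print(th,[(np.round(r["bbox"]).tolist(),round(r["conf"],2)) for r in bot.find_in(n,th)][:3])
    cv2.imwrite(f"pics/{n}.png",p[:,:,::-1])
E
```

```text
{'clock': np.float64(0.0), 'qpos': array([-1.416,  0.522, -0.036,  1.6  ,  0.021,  1.021, -0.113]), 'qd': array([-0.   , -0.001, -0.002, -0.   ,  0.   , -0.001, -0.001]), 'joint_efforts': array([-1.0000e-03, -9.2713e+01,  1.9790e+00, -3.6993e+01,  1.8000e-02,
        8.0000e-03, -0.0000e+00]), 'position': array([0.139, 0.609, 0.231]), 'tool_rot': array([-3.141,  0.   ,  2.917]), 'force': array([-0.224, -1.058,  0.699]), 'moment': array([-0.011,  0.03 ,  0.038]), 'finger_force': np.float64(0.0), 'grip_width': np.float64(0.085)}
top {'fovy': 52.471648993345944, 'cx': 280.3786178358299, 'cy': 213.12541910940413, 'R': array([[-0.02290951, -0.99972954,  0.00400088],
       [-0.99207246,  0.02223906, -0.12368369],
       [ 0.12356127, -0.0068027 , -0.99231363]]), 't': array([0.09017139, 0.54825434, 1.01770553])}
spool [([416.0, 211.0, 461.0, 275.0], 0.94), ([331.0, 183.0, 392.0, 220.0], 0.78), ([354.0, 100.0, 410.0, 153.0], 0.71)]
stand [([191.0, 188.0, 360.0, 252.0], 0.62)]
ramp [([260.0, 196.0, 340.0, 235.0], 0.8)]
back_stop [([195.0, 195.0, 338.0, 251.0], 0.63), ([236.0, 263.0, 256.0, 2
[... 362 characters left out ...]
 0.92112883, -0.38925121, -0.00227408],
       [-0.25302252, -0.59429559, -0.76340838],
       [ 0.29580616,  0.70377287, -0.64591212]]), 't': array([-0.45670621,  0.23571581,  0.62862748])}
spool [([294.0, 343.0, 395.0, 420.0], 0.94), ([310.0, 237.0, 382.0, 317.0], 0.73), ([411.0, 232.0, 496.0, 309.0], 0.61)]
stand [([228.0, 159.0, 322.0, 315.0], 0.9)]
ramp [([256.0, 210.0, 322.0, 289.0], 0.63)]
back_stop [([226.0, 155.0, 325.0, 318.0], 0.65)]
desiccant_tub [([193.0, 129.0, 230.0, 175.0], 0.63), ([224.0, 155.0, 322.0, 316.0], 0.3)]
hex_key_holder [([193.0, 200.0, 231.0, 237.0], 0.88)]
tweezers [([325.0, 213.0, 373.0, 228.0], 0.5)]
scraper []
nozzle_jar [([272.0, 136.0, 290.0, 165.0], 0.63)]
```

View pics/top.png

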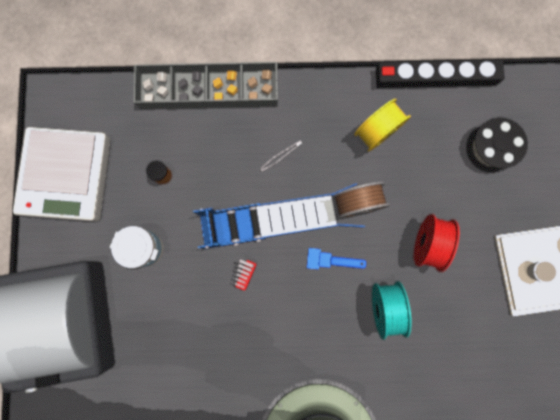

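View pics/side.png

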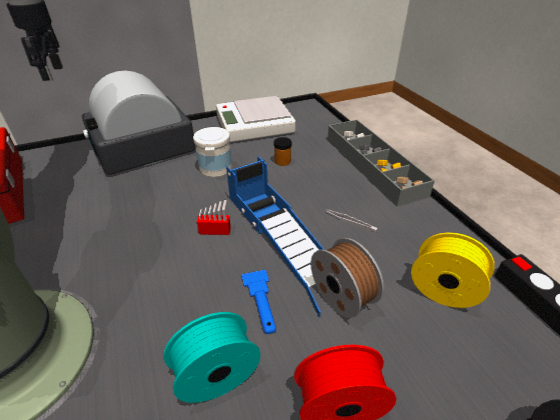

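The top view shows the grey/brown spool at about (361,199), the ramp from (335,210) to (262,222) and the stand at (200–260, 225). So the push runs to image left, roughly world +y. The side view agrees, with the spool at (346,277) and the ramp rising to the stand at (250,180). Next I'll measure these.

```bash
cat > h.py <<'E'
import numpy as np,cv2
from workcell import bot
def cloud(n,p,d):
    c=bot.camera_params(n);f=210/np.tan(np.radians(c["fovy"]/2))
    v,u=np.mgrid[:420,:560]
    C=np.stack([(u-c["cx"])/f*d,(v-c["cy"])/f*d,d],-1)
    return (C-c["t"])@c["R"]
def proj(n,X):
    c=bot.camera_params(n);f=210/np.tan(np.radians(c["fovy"]/2))
    C=np.atleast_2d(X)@c["R"].T+c["t"];return np.c_[C[:,0]/C[:,2]*f+c["cx"],C[:,1]/C[:,2]*f+c["cy"]]
E
python3 - <<'E'
from h import *
P={}
for n,(a,b,c,e) in {"top":(185,180,395,260),"side":(220,150,395,325)}.items():
    z=np.load(n+".npz");X=cloud(n,z["p"],z["d"]);hsv=cv2.cvtColor(z["p"],cv2.COLOR_RGB2HSV)
    m=np.zeros((420,560),bool);m[b:e,a:c]=1;m&=z["d"]>0
    blue=m&(hsv[...,0]>100)&(hsv[...,0]<125)&(hsv[...,1]>120)
    white=m&(hsv[...,1]<40)&(hsv[...,2]>190)
    for k,mm in(("blue",blue),("white",white)):
        Q=X[mm];P[n,k]=Q
        print(n,k,len(Q),Q.mean(0).round(4),Q.min(0).round(3),Q.max(0).round(3))
    Q=P[n,"white"];Q=Q[(Q[:,2]<.05)]
    A=np.c_[Q[:,:2],np.ones(len(Q))];g=np.linalg.lstsq(A,Q[:,2],rcond=None)[0]
    r=Q[:,2]-A@g;k=abs(r)<.004;g=np.linalg.lstsq(A[k],Q[k,2],rcond=None)[0]
    print("plane",g,"slope",np.degrees(np.arctan(np.hypot(*g[:2]))),"yaw",np.degrees(np.arctan2(g[1],g[0])))
    rr=cv2.minAreaRect(Q[k][:,:2].astype(np.float32)*1000);print(rr)
    table=X[(z["d"]>0)&(hsv[...,2]<90)][:,2];print("table z",np.median(table))
    s=m&(X[...,2]>.035)
    if n=="top": s[:,:328]=0
    else: s[:,:308]=0
    Q=X[s];P[n,"spool"]=Q;print("spool",len(Q),Q.min(0),Q.max(0),Q.mean(0))
    # stand high part
    b=P[n,"blue"];hi=b[b[:,2]>.05];print("hi blue",len(hi),hi.mean(0),hi.min(0),hi.max(0))
np.savez("P.npz",**{a+b:v for (a,b),v in P.items()})
E
```

```text
top blue 1780 [0.5092 0.1706 0.0225] [ 0.433 -0.125 -0.001] [0.598 0.279 0.115]
top white 1952 [0.5459 0.0416 0.0169] [ 0.497 -0.061 -0.002] [0.595 0.135 0.039]
plane [-0.01089008  0.13781413  0.01705487] slope 7.870894089212103 yaw 94.51812816783368
((545.8480224609375, 37.230743408203125), (74.02203369140625, 189.55392456054688), 8.54853343963623)
table z 0.023684842158083058
spool 1360 [ 0.53016147 -0.18011041  0.03680993] [ 0.60972405 -0.04564809  0.13544823] [ 0.56655392 -0.10597198  0.10999394]
hi blue 213 [0.51605627 0.24351204 0.09397416] [0.46786304 0.14282952 0.05005905] [0.55599174 0.27732174 0.11467592]
side blue 3353 [0.4936 0.1036 0.0264] [ 0.41  -0.133 -0.003] [0.601 0.395 0.106]
side white 1551 [0.5407 0.0523 0.0162] [ 0.42  -0.146 -0.002] [0.736 0.201 0.126]
plane [-0.02109017  0.13610788  0.01933409] slope 7.842131564988814 yaw 98.80803797705546
((597.9736328125, 65.64166259765625), (224.95327758789062, 184.8616180419922), 21.816967010498047)
table z 0.023587481268763116
spool 4028 [ 0.52787544 -0.18362982  0.03500804] [0.93298433 0.30020486 0.13086646] [ 0.58892288 -0.09926814  0.08792848]
hi blue 467 [0.50688216 0.23697012 0.0746139 ] [ 0.46584518 -0.13260896  0.05005907] [0.55559803 0.27902453 0.10553173]
```

```bash
cat > fit.py <<'E'
from h import *
from scipy.optimize import least_squares
P=np.load("P.npz")
W=P["topwhite"]; W=W[W[:,2]<.05]
# lateral centre of white plate per slice -> axis line
psi=np.radians(98.5)
for it in range(3):
    u=np.array([np.cos(psi),np.sin(psi)]);n=np.array([-u[1],u[0]])
    s=W[:,:2]@u;l=W[:,:2]@n;pts=[]
    for a in np.arange(s.min()+.02,s.max()-.01,.01):
        k=(s>a)&(s<a+.01)
        if k.sum()>20: pts.append((a+.005,(l[k].min()+l[k].max())/2,np.ptp(l[k])))
    pts=np.array(pts);g=np.polyfit(pts[:,0],pts[:,1],1,w=(abs(pts[:,2]-np.median(pts[:,2]))<.004)+1e-6);psi+=np.arctan(g[0])
print(pts.round(4));u=np.array([np.cos(psi),np.sin(psi)]);n=np.array([-u[1],u[0]])
lc=np.polyval(g,pts[:,0].mean());print("yaw",np.degrees(psi),"lat",lc)
for c in("top","side"):
    Q=P[c+"white"];s=Q[:,:2]@u;l=Q[:,:2]@n;k=(abs(l-lc)<.03)&(Q[:,2]<.035)&(Q[:,2]>.004)
    print(c,"foot s:",np.median(s[k]-Q[k,2]/np.tan(np.radians(8))), "plate s range",s[k].min(),s[k].max(), "lat",l[k].min()-lc,l[k].max()-lc)
    B=P[c+"blue"];s=B[:,:2]@u;l=B[:,:2]@n;k=(B[:,2]>.03)&(B[:,2]<.13)&(abs(l-lc)<.06)&(s>lc*0+.0)
    print("blue hi lat",np.percentile(l[k]-lc,[0,1,99,100]),"s",np.percentile(s[k],[0,1,99,100]))
# spool cylinder: outer surfaces via SDF of solid (flanges + filament)
Q=np.r_[P["topspool"],P["sidespool"]]
c0=np.array([.569,-.115]);Q=Q[(np.hypot(*(Q[:,:2]-c0).T)<.085)&(Q[:,2]<.137)]
def sdf(p):
    x,y,z0,ph=p;a=np.array([-np.sin(ph),np.cos(ph)]);b=np.array([np.cos(ph),np.sin(ph)])
    d=Q[:,:2]-[x,y];ya=d@a;r=np.hypot(d@b,Q[:,2]-z0)
    def cyl(y0,h,R):
        q=np.c_[r-R,abs(ya-y0)-h];return np.hypot(*np.maximum(q,0).T)+np.minimum(q.max(1),0)
    return np.minimum(np.minimum(cyl(.026,.002,.065),cyl(-.026,.002,.065)),cyl(0,.025,.057))
r=least_squares(sdf,[c0[0],c0[1],.065,psi],loss="soft_l1",f_scale=.002)
x,y,z0,ph=r.x;print("spool",r.x.round(4),"yaw",np.degrees(ph),"med|res|",np.median(abs(r.fun)),len(Q))
print("spool s,l rel",np.array([x,y])@u,np.array([x,y])@n-lc)
E
python3 fit.py
```

```text
[[-0.1134 -0.5454  0.0734]
 [-0.1034 -0.5453  0.0727]
 [-0.0934 -0.5459  0.0725]
 [-0.0834 -0.5454  0.0735]
 [-0.0734 -0.5453  0.0738]
 [-0.0634 -0.5457  0.0728]
 [-0.0534 -0.5454  0.0737]
 [-0.0434 -0.5453  0.0736]
 [-0.0334 -0.5455  0.0736]
 [-0.0234 -0.5456  0.0736]
 [-0.0134 -0.5459  0.0721]
 [-0.0034 -0.5454  0.0738]
 [ 0.0066 -0.5453  0.074 ]
 [ 0.0166 -0.5456  0.0722]
 [ 0.0266 -0.5456  0.0731]
 [ 0.0366 -0.5453  0.0729]]
yaw 98.4719656010007 lat -0.5454876638669387
top foot s: -0.15940210920229964 plate s range -0.1352591355648983 0.05114442061646276 lat -0.02998586160922756 0.029973783331726844
blue hi lat [-0.04088606 -0.04072217  0.04464694  0.04477639] s [0.0438198  0.04906355 0.19087417 0.19310002]
side foot s: -0.13516509622633816 plate s range -0.11891129671327978 0.0527770219591235 lat -0.029994731704557465 0.02997766964928117
blue hi lat [-0.04046962 -0.03941883  0.04673056  0.04713617] s [0.00084381 0.00566451 0.18918795 0.19595272]
spool [ 0.5689 -0.1136  0.066   1.779 ] yaw 101.93141138299231 med|res| 0.0007594854889201291 5011
spool s,l rel -0.19614332705449697 -0.00047806364375668764
```

```bash
cat > plan.py <<'E'
from h import *
from scipy.spatial.transform import Rotation as Ro
def tool(*targets,yaw=98.5):
    s=bot.observe();R=Ro.from_euler("xyz",s["tool_rot"]);p=s["position"]
    print("clock",round(float(s["clock"]),2),"pos",p.round(4),"rpy",np.degrees(s["tool_rot"]).round(2),"F",s["force"].round(2),"w",round(float(s["grip_width"]),4))
    for t in targets: print(t,"shift cm",(R.inv().apply(np.array(t)-p)*100).round(2))
    print("turn",(R.inv()*Ro.from_euler("xyz",[np.pi,0,np.radians(yaw)])).as_rotvec().round(3))
u=np.array([np.cos(np.radians(98.5)),np.sin(np.radians(98.5))]);n=np.array([-u[1],u[0]])
def at(s,z,l=-.5455): return tuple((s*u+l*n).round(4).tolist()+[z])
E
python3 - <<'E'
from plan import *
z=np.load("top.npz");X=cloud("top",z["p"],z["d"])
for v in range(270,400,30): print(v,[tuple(X[v,c].round(2).tolist()) for c in(10,40,70,95)])
tool((.139,.609,.35),(.42,.45,.35),at(-.31,.25),at(-.31,.055))
E
```

```text
270 [(0.43, 0.75, 0.02), (0.42, 0.62, 0.1), (0.42, 0.55, 0.11), (0.42, 0.52, 0.07)]
300 [(0.36, 0.64, 0.18), (0.36, 0.57, 0.19), (0.36, 0.52, 0.18), (0.35, 0.51, 0.09)]
330 [(0.31, 0.62, 0.21), (0.31, 0.56, 0.21), (0.3, 0.51, 0.19), (0.29, 0.5, 0.1)]
360 [(0.25, 0.63, 0.2), (0.24, 0.57, 0.19), (0.24, 0.51, 0.18), (0.22, 0.49, 0.11)]
390 [(0.17, 0.68, 0.1), (0.14, 0.67, -0.0), (0.14, 0.6, 0.0), (0.13, 0.54, 0.0)]
clock 1.0 pos [0.1393 0.6093 0.2313] rpy [-180.     -0.    167.12] F [0.12 0.74 0.33] w 0.0854
(0.139, 0.609, 0.35) shift cm [  0.03  -0.03 -11.87]
(0.42, 0.45, 0.35) shift cm [-30.91  -9.27 -11.87]
(0.5853, -0.226, 0.25) shift cm [-62.1  -71.48  -1.87]
(0.5853, -0.226, 0.055) shift cm [-62.1  -71.48  17.63]
turn [-0.    -0.     1.198]
```

Call:
move_arm --series '[[[0, 0, -4], [0, 0, 0], 44], [[0, 0, -8], [0, 0, 0], 44], [[0, 0, -12], [0, 0, 0], 44], [[0, 0, -12], [0, 0, 0], 44], [[-31, -9, -12], [0, 0, 0.12], 44], [[-31, -9, -12], [0, 0, 0.24], 44], [[-31, -9, -12], [0, 0, 0.36], 44], [[-31, -9, -12], [0, 0, 0.48], 44], [[-31, -9, -12], [0, 0, 0.6], 44], [[-31, -9, -12], [0, 0, 0.72], 44], [[-31, -9, -12], [0, 0, 0.84], 44], [[-31, -9, -12], [0, 0, 0.96], 44], [[-31, -9, -12], [0, 0, 1.08], 44], [[-31, -9, -12], [0, 0, 1.198], 44], [[-31, -9, -12], [0, 0, 1.198], 44]]'

```text
clock: 2.25
position: [0.4218, 0.4521, 0.3511]
tool_rot: [-3.142, 0.0, 1.712]
force: [-0.9, 0.1, 0.1]
grip_width: 0.0372
finger_force: 0.0
```

```bash
python3 -c "
from plan import *
print(bot.observe()['qpos'].round(3))
tool(at(-.31,.25),at(-.31,.055))"
```

```text
[-1.127  0.43   0.314  1.471 -0.135  1.263 -0.657]
clock 2.25 pos [0.4218 0.4521 0.3511] rpy [-1.800e+02  2.000e-02  9.807e+01] F [-0.9   0.15  0.14] w 0.0372
(0.5853, -0.226, 0.25) shift cm [-69.43   6.66  10.13]
(0.5853, -0.226, 0.055) shift cm [-69.43   6.66  29.63]
turn [-0.     0.    -0.007]
```

Call:
move_arm --series '[[[-69.4, 6.7, 10], [0, 0, -0.007], 44], [[-69.4, 6.7, 10], [0, 0, -0.007], 44], [[-69.4, 6.7, 10], [0, 0, -0.007], 44], [[-69.4, 6.7, 10], [0, 0, -0.007], 44], [[-69.4, 6.7, 10], [0, 0, -0.007], 44], [[-69.4, 6.7, 10], [0, 0, -0.007], 44], [[-69.4, 6.7, 10], [0, 0, -0.007], 44], [[-69.4, 6.7, 10], [0, 0, -0.007], 44], [[-69.4, 6.7, 10], [0, 0, -0.007], 44], [[-69.4, 6.7, 10], [0, 0, -0.007], 44], [[-69.4, 6.7, 10], [0, 0, -0.007], 44], [[-69.4, 6.7, 10], [0, 0, -0.007], 44], [[-69.4, 6.7, 10], [0, 0, -0.007], 44], [[-69.4, 6.7, 10], [0, 0, -0.007], 44], [[-69.4, 6.7, 10], [0, 0, -0.007], 44], [[-69.4, 6.7, 10], [0, 0, -0.007], 44], [[-69.4, 6.7, 10], [0, 0, -0.007], 44], [[-69.4, 6.7, 10], [0, 0, -0.007], 44], [[-69.4, 6.7, 10], [0, 0, -0.007], 44], [[-69.4, 6.7, 10], [0, 0, -0.007], 44]]'

```text
clock: 3.92
position: [0.5901, -0.2234, 0.2511]
tool_rot: [-3.141, -0.001, 1.729]
force: [-0.4, 0.5, -1.2]
grip_width: 0.0379
finger_force: 0.0
```

```bash
python3 -c "
from plan import *
print(bot.observe()['qpos'].round(3))
tool(at(-.31,.25),at(-.31,.055))
p,d=bot.grab_frame('top');cv2.imwrite('pics/t2.png',p[:,:,::-1])"
```

```text
[-0.037  0.555  0.469  1.579 -0.274  1.074  0.661]
clock 3.92 pos [ 0.5901 -0.2234  0.2511] rpy [-1.7998e+02 -4.0000e-02  9.9060e+01] F [-0.4   0.49 -1.15] w 0.0379
(0.5853, -0.226, 0.25) shift cm [-0.18 -0.51  0.11]
(0.5853, -0.226, 0.055) shift cm [-0.19 -0.51 19.61]
turn [-0.    -0.001  0.01 ]
```

View pics/t2.png

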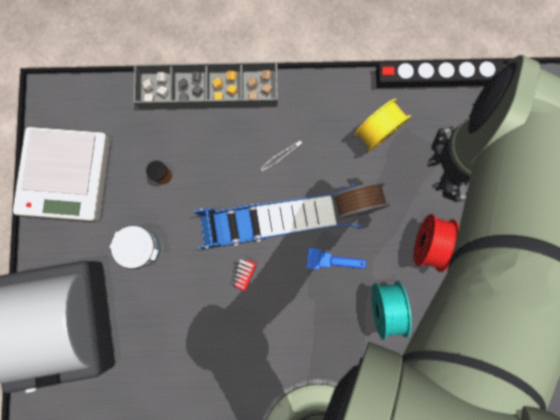

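Run:
```python
from plan import *
for nme in("top","side"):
    z=np.load(nme+".npz");X=cloud(nme,z["p"],z["d"]);h=cv2.cvtColor(z["p"],cv2.COLOR_RGB2HSV)
    for c,(a,b) in dict(red=(0,6),yel=(22,32)).items():
        m=(h[...,0]>=a)&(h[...,0]<=b)&(h[...,1]>150)&(h[...,2]>80)&(X[...,1]<-.1)&(X[...,0]>.3)&(X[...,0]<.9)&(z["d"]>0)
        Q=X[m];s=Q[:,:2]@u;l=Q[:,:2]@n+.5455
        print(nme,c,len(Q),Q.min(0).round(3),Q.max(0).round(3))
        for t in(-.35,-.33,-.31,-.29,-.27,-.25,-.23,-.21):
            k=abs(s-t)<.01
            if k.sum(): print(t,"lat",l[k].min().round(3),l[k].max().round(3))
```

```text
top red 1359 [ 0.403 -0.328  0.002] [ 0.9   -0.188  0.135]
-0.35 lat -0.314 0.19
-0.33 lat -0.316 0.179
-0.31 lat -0.315 0.171
top yel 1269 [ 0.696 -0.259  0.001] [ 0.834 -0.109  0.136]
-0.35 lat -0.177 -0.174
-0.33 lat -0.25 -0.164
-0.31 lat -0.221 -0.152
-0.29 lat -0.215 -0.142
-0.27 lat -0.221 -0.131
-0.25 lat -0.2 -0.122
-0.23 lat -0.18 -0.14
-0.21 lat -0.171 -0.167
side red 5974 [ 0.395 -0.332 -0.002] [ 0.9   -0.19   0.132]
-0.35 lat -0.312 0.198
-0.33 lat -0.315 0.184
-0.31 lat 0.134 0.176
-0.29 lat 0.022 0.039
-0.27 lat 0.042 0.045
side yel 4628 [ 0.693 -0.244 -0.003] [ 0.9   -0.11   0.131]
-0.35 lat -0.182 -0.171
-0.33 lat -0.264 -0.16
-0.31 lat -0.308 -0.148
-0.29 lat -0.32 -0.138
-0.27 lat -0.203 -0.128
-0.25 lat -0.19 -0.118
-0.23 lat -0.18 -0.145
-0.21 lat -0.168 -0.164
```

```bash
python3 -c "
from plan import *
tool(at(-.29,.25),at(-.29,.053))"
```

```text
clock 3.97 pos [ 0.5902 -0.2228  0.2513] rpy [ 1.7999e+02 -4.0000e-02  9.9080e+01] F [ 0.23 -0.36  0.44] w 0.0373
(0.5824, -0.2062, 0.25) shift cm [ 1.76 -0.51  0.13]
(0.5824, -0.2062, 0.053) shift cm [ 1.75 -0.52 19.83]
turn [ 0.    -0.001  0.01 ]
```

Call:
move_arm --series '[[[1.75, -0.5, 0], [0, 0, 0.01], 44], [[1.75, -0.5, 3], [0, 0, 0.01], 44], [[1.75, -0.5, 6], [0, 0, 0.01], 44], [[1.75, -0.5, 9], [0, 0, 0.01], 44], [[1.75, -0.5, 11], [0, 0, 0.01], 44], [[1.75, -0.5, 11], [0, 0, 0.01], 44]]'

```text
clock: 4.47
position: [0.581, -0.205, 0.138]
tool_rot: [-3.137, -0.003, 1.72]
force: [0.4, 0.2, -0.2]
grip_width: 0.0379
finger_force: 0.0
```

```bash
python3 -c "
from plan import *
tool(at(-.29,.053))
p,d=bot.grab_frame('side');cv2.imwrite('pics/s2.png',p[:,:,::-1])"
```

```text
clock 4.47 pos [ 0.581 -0.205  0.138] rpy [-1.7975e+02 -1.5000e-01  9.8530e+01] F [ 0.39  0.22 -0.2 ] w 0.0379
(0.5824, -0.2062, 0.053) shift cm [-0.16  0.16  8.5 ]
turn [-0.004 -0.003  0.   ]
```

View pics/s2.png

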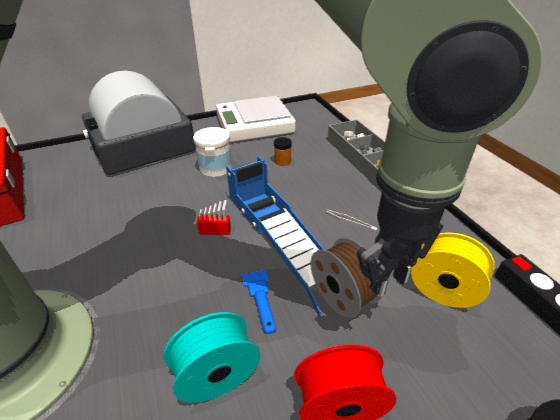

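The gripper hangs behind the spool at about (390,260), clear of the red and yellow spools. I'll go down now.

Call:
move_arm --series '[[[-0.2, 0.15, 3], [0, 0, 0], 44], [[-0.2, 0.15, 6], [0, 0, 0], 44], [[-0.2, 0.15, 8], [0, 0, 0], 44], [[-0.2, 0.15, 8.5], [0, 0, 0], 44], [[-0.2, 0.15, 8.5], [0, 0, 0], 44], [[-0.2, 0.15, 8.5], [0, 0, 0], 44]]'

```text
clock: 5.02
position: [0.5852, -0.2094, 0.0583]
tool_rot: [3.14, 0.001, 1.717]
force: [0.6, 0.3, 0.9]
grip_width: 0.0373
finger_force: 0.0
```

```bash
python3 -c "
from plan import *
tool(at(-.29,.053),at(-.26,.053),at(-.22,.053))
p,d=bot.grab_frame('side');cv2.imwrite('pics/s3.png',cv2.resize(p[180:340,270:470,::-1],(800,640)[:2] and (750,600)))"
```

```text
clock 5.02 pos [ 0.5852 -0.2094  0.0583] rpy [1.7989e+02 5.0000e-02 9.8350e+01] F [0.55 0.27 0.93] w 0.0373
(0.5824, -0.2062, 0.053) shift cm [ 0.36 -0.24  0.53]
(0.5779, -0.1765, 0.053) shift cm [ 3.37 -0.25  0.53]
(0.572, -0.137, 0.053) shift cm [ 7.36 -0.26  0.52]
turn [ 0.002  0.001 -0.003]
```

View pics/s3.png

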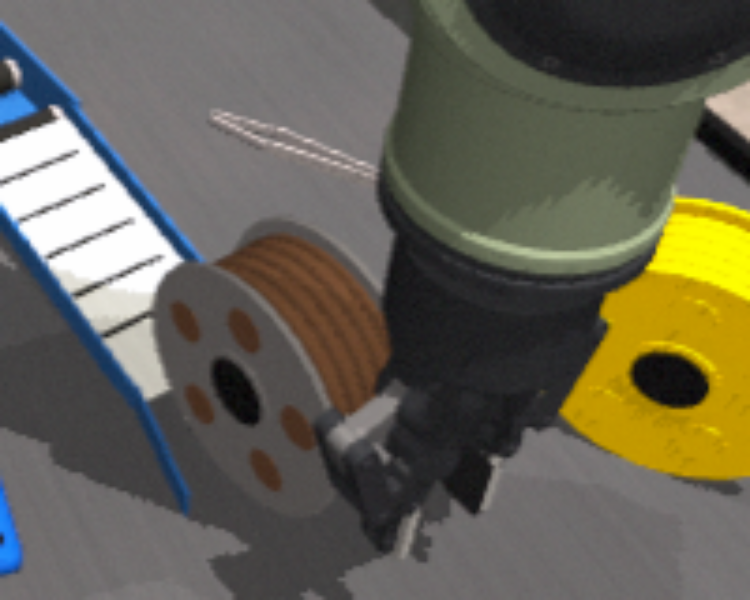

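Call:
move_arm --series '[[[0.3, -0.1, 0.2], [0, 0, 0], 44], [[0.6, -0.2, 0.4], [0, 0, 0], 44], [[0.9, -0.25, 0.5], [0, 0, 0], 44], [[1.2, -0.25, 0.5], [0, 0, 0], 44], [[1.5, -0.25, 0.5], [0, 0, 0], 44], [[1.8, -0.25, 0.5], [0, 0, 0], 44], [[2.1, -0.25, 0.5], [0, 0, 0], 44], [[2.4, -0.25, 0.5], [0, 0, 0], 44], [[2.7, -0.25, 0.5], [0, 0, 0], 44], [[3.0, -0.25, 0.5], [0, 0, 0], 44], [[3.3, -0.25, 0.5], [0, 0, 0], 44], [[3.6, -0.25, 0.5], [0, 0, 0], 44], [[3.9, -0.25, 0.5], [0, 0, 0], 44], [[4.2, -0.25, 0.5], [0, 0, 0], 44], [[4.5, -0.25, 0.5], [0, 0, 0], 44], [[4.8, -0.25, 0.5], [0, 0, 0], 44], [[5.1, -0.25, 0.5], [0, 0, 0], 44], [[5.3, -0.25, 0.5], [0, 0, 0], 44], [[5.4, -0.25, 0.5], [0, 0, 0], 44]]'

```text
clock: 6.65
position: [0.5739, -0.1559, 0.0513]
tool_rot: [-3.142, -0.0, 1.716]
force: [0.7, 0.3, 0.2]
grip_width: 0.0376
finger_force: 0.0
```

```bash
cat > look.py <<'E'
from plan import *
import sys
from scipy.optimize import least_squares
def spool(c0,z0):
    Q=[]
    for nme in("top","side"):
        p,d=bot.grab_frame(nme);X=cloud(nme,p,d);h=cv2.cvtColor(p,cv2.COLOR_RGB2HSV)
        m=(d>0)&(h[...,0]<20)&(h[...,1]>70)&(h[...,2]>40)  # brown filament only
        Y=X[m];Q.append(Y[(np.hypot(*(Y[:,:2]-c0).T)<.08)&(Y[:,2]>z0-.05)&(Y[:,2]<z0+.072)])
        cv2.imwrite(f"pics/l_{nme}.png",p[:,:,::-1])
    print([len(q) for q in Q]);Q=np.concatenate(Q)
    def sdf(p):
        x,y,z,ph=p;a=np.array([-np.sin(ph),np.cos(ph)]);b=np.array([np.cos(ph),np.sin(ph)])
        d=Q[:,:2]-[x,y];r=np.hypot(d@b,Q[:,2]-z)
        q=np.c_[r-.057,abs(d@a)-.0265];return np.hypot(*np.maximum(q,0).T)+np.minimum(q.max(1),0)
    r=least_squares(sdf,[*c0,z0,np.radians(99)],loss="soft_l1",f_scale=.002)
    x,y,z,ph=r.x;c=np.array([x,y])
    print("spool s %.4f l %.4f z %.4f yaw %.1f res %.4f"%(c@u,c@n+.5455,z,np.degrees(ph),np.median(abs(r.fun))))
s=bot.observe()["position"]
print("tcp s",s[:2]@u,"l",s[:2]@n+.5455)
spool(s[:2]+.076*u,float(sys.argv[1]))
E
python3 look.py .065; python3 -c "
from plan import *
tool(at(-.24,.053))"
```

```text
tcp s -0.23901597657385185 l 0.0009642913291939559
[872, 820]
spool s -0.1597 l 0.0035 z 0.0662 yaw 101.3 res 0.0012
clock 6.75 pos [ 0.5739 -0.1561  0.0513] rpy [-180.     -0.     98.32] F [ 0.43 -0.82 -0.12] w 0.0375
(0.575, -0.1567, 0.053) shift cm [-0.07  0.1  -0.17]
turn [-0.    -0.    -0.003]
```

View pics/l_side.png

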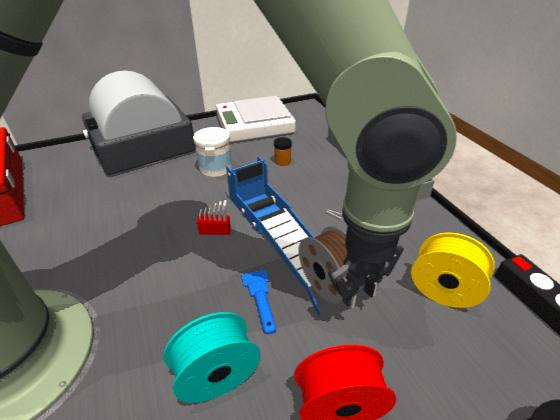

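Call:
move_arm --series '[[[0.2, 0.05, -0.05], [0, 0, 0], 44], [[0.5, 0.1, -0.1], [0, 0, 0], 44], [[0.9, 0.1, -0.15], [0, 0, 0], 44], [[1.3, 0.1, -0.22], [0, 0, 0], 44], [[1.7, 0.1, -0.28], [0, 0, 0], 44], [[2.1, 0.1, -0.34], [0, 0, 0], 44], [[2.5, 0.1, -0.4], [0, 0, 0], 44], [[2.9, 0.1, -0.46], [0, 0, 0], 44], [[3.3, 0.1, -0.52], [0, 0, 0], 44], [[3.7, 0.1, -0.58], [0, 0, 0], 44], [[4.1, 0.1, -0.63], [0, 0, 0], 44], [[4.5, 0.1, -0.69], [0, 0, 0], 44], [[4.9, 0.1, -0.74], [0, 0, 0], 44], [[5.3, 0.1, -0.8], [0, 0, 0], 44], [[5.7, 0.1, -0.86], [0, 0, 0], 44], [[6.1, 0.1, -0.91], [0, 0, 0], 44], [[6.5, 0.1, -0.97], [0, 0, 0], 44], [[6.8, 0.1, -1.01], [0, 0, 0], 44], [[7.0, 0.1, -1.04], [0, 0, 0], 44], [[7.1, 0.1, -1.05], [0, 0, 0], 44]]'

```text
clock: 8.42
position: [0.5647, -0.0854, 0.0618]
tool_rot: [3.142, -0.0, 1.716]
force: [1.7, -1.1, 1.2]
grip_width: 0.0375
finger_force: 1.3
```

```bash
python3 look.py .074; python3 -c "
from plan import *
tool(at(-.168,.062))"
```

```text
tcp s -0.167901611948365 l -0.00033773922113100596
[824, 590]
spool s -0.0943 l 0.0072 z 0.0736 yaw 100.9 res 0.0013
clock 8.52 pos [ 0.5647 -0.0857  0.0618] rpy [ 1.800e+02 -1.000e-02  9.831e+01] F [ 2.18 -0.34 -0.13] w 0.0374
(0.5643, -0.0855, 0.062) shift cm [ 0.02 -0.03 -0.02]
turn [ 0.    -0.    -0.003]
```

View pics/l_side.png

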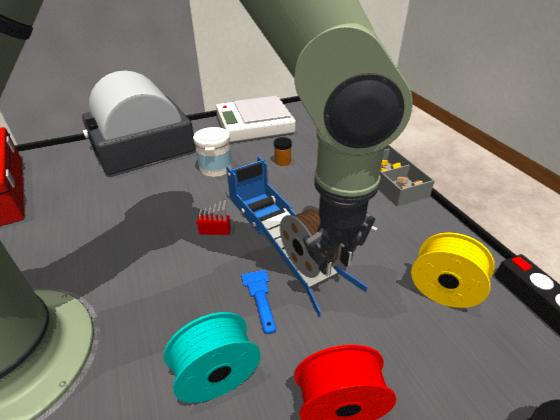

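Call:
move_arm --series '[[[0.2, -0.05, -0.03], [0, 0, 0.01], 44], [[0.5, -0.1, -0.07], [0, 0, 0.02], 44], [[0.9, -0.15, -0.13], [0, 0, 0.03], 44], [[1.3, -0.2, -0.18], [0, 0, 0.04], 44], [[1.7, -0.25, -0.24], [0, 0, 0.04], 44], [[2.1, -0.3, -0.29], [0, 0, 0.04], 44], [[2.5, -0.35, -0.35], [0, 0, 0.04], 44], [[2.9, -0.35, -0.41], [0, 0, 0.04], 44], [[3.3, -0.35, -0.46], [0, 0, 0.04], 44], [[3.7, -0.35, -0.52], [0, 0, 0.04], 44], [[4.1, -0.35, -0.57], [0, 0, 0.04], 44], [[4.5, -0.35, -0.63], [0, 0, 0.04], 44], [[4.9, -0.35, -0.69], [0, 0, 0.04], 44], [[5.3, -0.35, -0.74], [0, 0, 0.04], 44], [[5.7, -0.35, -0.8], [0, 0, 0.04], 44], [[6.1, -0.35, -0.85], [0, 0, 0.04], 44], [[6.5, -0.35, -0.91], [0, 0, 0.04], 44], [[6.8, -0.35, -0.95], [0, 0, 0.04], 44], [[7.0, -0.35, -0.98], [0, 0, 0.04], 44], [[7.1, -0.35, -0.99], [0, 0, 0.04], 44]]'

```text
clock: 10.18
position: [0.5509, -0.0157, 0.0717]
tool_rot: [-3.142, -0.0, 1.676]
force: [0.3, -2.2, 2.1]
grip_width: 0.0375
finger_force: 0.9
```

```bash
python3 look.py .083; python3 -c "
from plan import *
tool(at(-.097,.072),at(-.02,.08))"
```

```text
tcp s -0.09697949011017648 l 0.0029945736886886065
[600, 511]
spool s -0.0236 l 0.0104 z 0.0834 yaw 99.9 res 0.0011
clock 10.28 pos [ 0.5508 -0.0159  0.0717] rpy [-1.7999e+02 -1.0000e-02  9.6030e+01] F [0.42 0.09 0.28] w 0.0372
(0.5538, -0.0153, 0.072) shift cm [ 0.03  0.3  -0.03]
(0.5425, 0.0608, 0.08) shift cm [ 7.72 -0.02 -0.83]
turn [-0.    -0.    -0.043]
```

View pics/l_top.png

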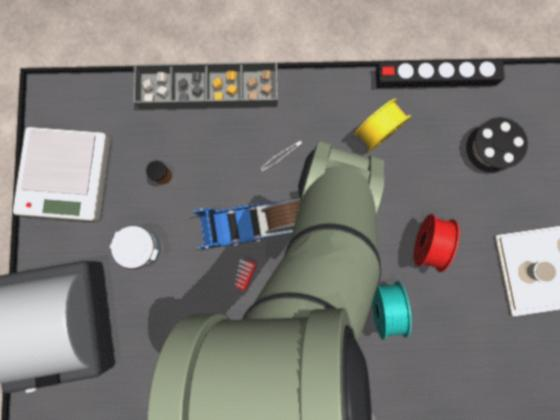

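Call:
move_arm --series '[[[0.2, -0.1, -0.03], [0, 0, 0], 44], [[0.5, -0.2, -0.07], [0, 0, 0], 44], [[0.9, -0.3, -0.13], [0, 0, 0], 44], [[1.3, -0.4, -0.18], [0, 0, 0], 44], [[1.7, -0.5, -0.24], [0, 0, 0], 44], [[2.1, -0.5, -0.29], [0, 0, 0], 44], [[2.5, -0.5, -0.35], [0, 0, 0], 44], [[2.9, -0.5, -0.41], [0, 0, 0], 44], [[3.3, -0.5, -0.46], [0, 0, 0], 44], [[3.7, -0.5, -0.52], [0, 0, 0], 44], [[4.1, -0.5, -0.57], [0, 0, 0], 44], [[4.5, -0.5, -0.63], [0, 0, 0], 44], [[4.9, -0.5, -0.69], [0, 0, 0], 44], [[5.3, -0.5, -0.74], [0, 0, 0], 44], [[5.7, -0.5, -0.8], [0, 0, 0], 44], [[6.0, -0.5, -0.84], [0, 0, 0], 44], [[6.3, -0.5, -0.88], [0, 0, 0], 44], [[6.5, -0.5, -0.91], [0, 0, 0], 44], [[6.6, -0.5, -0.92], [0, 0, 0], 44]]'

```text
clock: 11.87
position: [0.539, 0.0493, 0.0809]
tool_rot: [-3.141, -0.0, 1.676]
force: [0.5, -2.0, 0.9]
grip_width: 0.0374
finger_force: 0.8
```

```bash
python3 look.py .092; python3 -c "
from plan import *
tool(at(-.025,.08),at(-.01,.08))"
```

```text
tcp s -0.030861771791455453 l 0.005164684608608194
[347, 460]
spool s 0.0429 l 0.0149 z 0.0921 yaw 100.0 res 0.0009
clock 11.97 pos [0.5389 0.0492 0.0809] rpy [-1.7999e+02 -1.0000e-02  9.6030e+01] F [ 0.26 -0.89  0.06] w 0.0379
(0.5432, 0.0559, 0.08) shift cm [0.62 0.49 0.09]
(0.541, 0.0707, 0.08) shift cm [2.11 0.43 0.09]
turn [-0.    -0.    -0.043]
```

View pics/l_side.png

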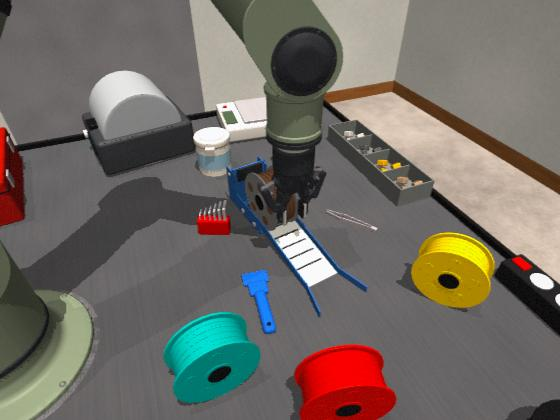

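```bash
cat > fl.py <<'E'
from plan import *
import sys
cs=float(sys.argv[1])
p,d=bot.grab_frame("side");X=cloud("side",p,d);h=cv2.cvtColor(p,cv2.COLOR_RGB2HSV)
s=X[...,:2]@u;l=X[...,:2]@n+.5455;z=X[...,2]
blue=(h[...,0]>100)&(h[...,0]<125)&(h[...,1]>120)
m=(d>0)&(abs(s-cs)<.065)&(z>.05)&(z<.16)&(abs(l)<.06)&(h[...,1]<60)&(h[...,2]>60)
m&=(np.hypot(s-cs,z-.09)<.067)&(l>.02)
A=np.c_[s[m]-cs,z[m]-.09,np.ones(m.sum())];b=l[m]
for _ in range(6):
    g=np.linalg.lstsq(A,b,rcond=None)[0];r=abs(b-A@g);k=r<.003;A,b=A[k],b[k]
print("near flange face l",g[2],"yaw dev deg",np.degrees(np.arctan(g[0])),"lean deg",np.degrees(np.arctan(g[1])),len(b), "raw",m.sum())
for nm,a,b_ in(("ramp/guide",-.1,.03),("plate",.03,.12)):
    k=blue&(d>0)&(s>a)&(s<b_)&(z>.012)&(z<.046)&(l>.02)&(l<.06);print(nm,"near blue l",np.percentile(l[k],[2,25,50,75,98]).round(4),k.sum())
z_=np.load("side.npz")
X=cloud("side",z_["p"],z_["d"]);s=X[...,:2]@u;l=X[...,:2]@n+.5455;h=cv2.cvtColor(z_["p"],cv2.COLOR_RGB2HSV)
blue=(h[...,0]>100)&(h[...,0]<125)&(h[...,1]>120)
for a,b_ in((-.13,-.08),(-.08,-.03),(-.03,.03),(.03,.06),(.06,.1),(.1,.15),(.15,.2)):
    k=blue&(s>a)&(s<b_)&(abs(l)<.06)&(X[...,2]>.01);print(a,np.percentile(l[k],[1,10,50,90,99]).round(4),k.sum())
E
python3 fl.py .043
```

```text
near flange face l 0.040949278308172694 yaw dev deg 1.8559921548475762 lean deg -0.08721171108045431 588 raw 594
ramp/guide near blue l [0.0408 0.0431 0.0436 0.044  0.0447] 207
plate near blue l [0.0414 0.0448 0.0458 0.0462 0.0471] 193
-0.13 [-0.0371  0.0414  0.0436  0.0442  0.0446] 72
-0.08 [-0.0373 -0.0357  0.0425  0.0441  0.0446] 161
-0.03 [-0.0371 -0.0357  0.0428  0.044   0.0447] 172
0.03 [-0.0396 -0.037   0.0434  0.0462  0.0466] 115
0.06 [-0.0395 -0.0376 -0.005   0.0464  0.0469] 201
0.1 [-0.0396 -0.0377  0.0071  0.0463  0.0468] 214
0.15 [-0.0385 -0.0363  0.0092  0.0459  0.0466] 920
```

Call:
move_arm --series '[[[0.2, -0.1, -0.02], [0, 0, 0], 44], [[0.4, -0.2, -0.05], [0, 0, 0], 44], [[0.6, -0.3, -0.08], [0, 0, 0], 44], [[0.8, -0.3, -0.1], [0, 0, 0], 44], [[1.0, -0.3, -0.1], [0, 0, 0], 44], [[1.2, -0.3, -0.1], [0, 0, 0], 44], [[1.4, -0.3, -0.1], [0, 0, 0], 44], [[1.6, -0.3, -0.1], [0, 0, 0], 44], [[1.8, -0.3, -0.1], [0, 0, 0], 44], [[2.0, -0.3, -0.1], [0, 0, 0], 44], [[2.2, -0.3, -0.1], [0, 0, 0], 44], [[2.4, -0.3, -0.1], [0, 0, 0], 44], [[2.4, -0.3, -0.1], [0, 0, 0], 44], [[2.4, -0.3, -0.1], [0, 0, 0], 44], [[2.4, -0.3, -0.1], [0, 0, 0], 44], [[2.4, -0.3, -0.1], [0, 0, 0], 44]]'

```text
clock: 13.35
position: [0.5336, 0.0724, 0.0819]
tool_rot: [3.142, 0.0, 1.676]
force: [0.2, 1.1, 0.3]
grip_width: 0.0376
finger_force: 0.0
```

```bash
python3 look.py .088;python3 fl.py .081 | head -1; python3 -c "
from plan import *
tool(at(-.03,.2),at(-.03,.25))"
```

```text
tcp s -0.00728329233012634 l 0.007101539342210028
[444, 410]
spool s 0.0901 l 0.0150 z 0.0888 yaw 98.5 res 0.0011
near flange face l 0.04102201433532684 yaw dev deg 0.35268503570404813 lean deg -0.30485243861983224 534 raw 546
clock 13.5 pos [0.5335 0.0724 0.0819] rpy [-180.      0.     96.01] F [ 0.55 -0.02  0.27] w 0.038
(0.5439, 0.051, 0.2) shift cm [ -2.24   0.81 -11.81]
(0.5439, 0.051, 0.25) shift cm [ -2.24   0.81 -16.81]
turn [-0.     0.    -0.044]
```

Call:
move_arm --series '[[[-1, 0, 0], [0, 0, 0], 44], [[-3, 0, 0], [0, 0, 0], 44], [[-5, 0, 0], [0, 0, -0.044], 44], [[-7, 0, -1], [0, 0, -0.044], 44], [[-9, 0, -4], [0, 0, -0.044], 44], [[-11, 0, -8], [0, 0, -0.044], 44], [[-13, 0, -12], [0, 0, -0.044], 44], [[-15, 0, -12], [0, 0, -0.044], 44], [[-17, 0, -12], [0, 0, -0.044], 44], [[-17, 0, -12], [0, 0, -0.044], 44], [[-17, 0, -12], [0, 0, -0.044], 44]]'

```text
clock: 14.42
position: [0.551, -0.0982, 0.202]
tool_rot: [3.142, 0.0, 1.717]
force: [0.5, 1.4, -0.4]
grip_width: 0.0379
finger_force: 0.0
```

```bash
cat > fin.py <<'E'
from plan import *
from scipy.optimize import least_squares
Q=[]
for nme in("top","side"):
    p,d=bot.grab_frame(nme);X=cloud(nme,p,d);h=cv2.cvtColor(p,cv2.COLOR_RGB2HSV)
    blue=(h[...,0]>100)&(h[...,0]<125)&(h[...,1]>120)
    s=X[...,:2]@u;l=X[...,:2]@n+.5455;z=X[...,2]
    np.savez("end_"+nme+".npz",p=p,d=d)
    cv2.imwrite(f"pics/end_{nme}.png",p[:,:,::-1])
    m=(d>0)&~blue&(h[...,2]>45)&(abs(s-.083)<.07)&(z>.05)&(z<.165)&(abs(l)<.06)&(np.hypot(s-.083,z-.0876)<.07)
    q=np.c_[s[m],l[m],z[m]];print(nme,len(q));Q.append(q)
def fit(Q):
    def sdf(p):
        r=np.hypot(Q[:,0]-p[0],Q[:,2]-p[2]);ya=Q[:,1]-p[1]-p[3]*(Q[:,0]-p[0])
        def cyl(y0,h,R):
            q=np.c_[r-R,abs(ya-y0)-h];return np.hypot(*np.maximum(q,0).T)+np.minimum(q.max(1),0)
        return np.minimum(np.minimum(cyl(.026,.002,.065),cyl(-.026,.002,.065)),cyl(0,.025,.057))
    r=least_squares(sdf,[.083,.012,.0876,0],loss="soft_l1",f_scale=.0015);print("s,l,z,yaw",r.x.round(4),np.median(abs(r.fun)).round(5))
for q in(*Q,np.r_[Q[0],Q[1]]):
    if len(q)>50: fit(q)
E
python3 fin.py; python3 fl.py .083|head -3; python3 -c "
from plan import *
tool(at(-.2,.2))
z=np.load('top.npz');X=cloud('top',z['p'],z['d']);h=cv2.cvtColor(z['p'],cv2.COLOR_RGB2HSV)
s=X[...,:2]@u;l=X[...,:2]@n+.5455;zz=X[...,2]
# initial profile along the centreline
for a in np.arange(.03,.2,.005):
    k=(abs(s-a)<.0025)&(abs(l-.003)<.02)&(z['d']>0)
    if k.sum(): print(round(a,3),np.median(zz[k]).round(4),np.median(h[k],axis=0))
"
```

```text
top 1388
side 2035
s,l,z,yaw [0.0889 0.0118 0.0902 0.0007] 0.00072
s,l,z,yaw [0.089  0.0132 0.0868 0.0013] 0.0005
s,l,z,yaw [0.0893 0.0129 0.089  0.0002] 0.00086
near flange face l 0.04099507040940941 yaw dev deg 0.4103042190811937 lean deg -0.445349831679173 664 raw 683
ramp/guide near blue l [0.0419 0.0432 0.0436 0.044  0.0445] 194
plate near blue l [0.041  0.0449 0.0458 0.0462 0.0469] 197
clock 14.57 pos [ 0.5511 -0.0959  0.2015] rpy [-1.7996e+02 -2.0000e-02  9.8580e+01] F [ 0.4   1.08 -0.39] w 0.0376
(0.5691, -0.1172, 0.2) shift cm [-2.37  1.46  0.15]
turn [-0.001 -0.     0.001]
0.03 0.0261 [116.   8. 232.]
0.035 0.0264 [115.   7. 236.]
0.04 0.0274 [115.   8. 236.]
0.045 0.0282 [115.   8. 235.]
0.05 0.0292 [114.    9.5 220.5]
0.055 0.0287 [113.5   8.5  91.5]
0.06 0.0305 [16. 18. 54.]
0.065 0.0297 [30. 20. 52.]
0.07 0.0254 [108. 135.  92.]
0.075 0.009 [107. 167. 194.]
0.08 0.0091 [107. 168. 214.]
0.085 0.0088 [107. 168. 214.]
0.09 0.0088 [107. 169. 214.]
0.095 0.0093 [107. 169. 215.]
0.1 0.0081 [107. 168. 214.]
0.105 0.009 [107. 167. 192.]
0.11 0.0267 [109.  87.  76.]
0.115 0.0302 [18. 18. 54.]
0.12 0.03 [24. 15. 53.]
0.125 0.027 [109.  111.5  82.5]
0.13 0.0092 [107. 164. 177.]
0.135 0.0089 [107. 170. 209.]
0.14 0.0083 [107. 170. 211.]
0.145 0.0085 [107.  169.  203.5]
0.15 0.0091 [107. 168. 195.]
0.155 0.0814 [108. 135.  70.]
0.16 0.0255 [108. 160. 126.]
0.165 0.1075 [107. 164. 169.]
0.18 0.0088 [107. 165. 160.]
0.185 0.0085 [107.  165.  140.5]
0.19 0.0086 [107.5 162.5 139.5]
0.195 0.0093 [108.  144.5 140.5]
```

```bash
python3 -c "
import cv2
a=cv2.imread('pics/end_top.png')[150:290,150:350];b=cv2.imread('pics/end_side.png')[110:310,180:380]
cv2.imwrite('pics/endc.png',cv2.hconcat([cv2.resize(a,(400,280)),cv2.resize(b,(400,400))[:280]]) )"
```

```text
(no output)
```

View pics/endc.png

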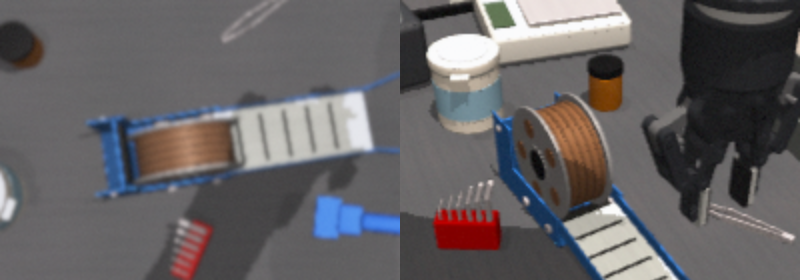

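The spool sits between the rollers. The roller midpoint is at s≈0.090 and the spool is at 0.089. It is about 9.6 mm off centre (limit 12 mm), parallel to the rollers within 1°, and the arm is clear. I'm handing the job in.

```bash
python3 -c "
from workcell import bot
print(bot.job_done())"
```

```text
the job is handed in; nothing more can be done
None
```

I pushed the spool up the ramp and over the front roller; it now rests between the two rollers, about 9.6 mm off centre (limit 12 mm), with the arm clear, and I've handed the job in (no verdict came back).

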